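# Shift the tube mixer into third gear

## Robot

A 6-joint arm with a two-finger parallel gripper is mounted at the origin on the work surface. World frame = base frame: x ahead of the robot, y to its left, z up, the work surface at z = 0. Lengths are in mm, angles in degrees, forces in N, time in s.
With the tool pointing down it reaches from about 300 to 850 mm from the base axis. Payload 4.2 kg.
Tool frame: the origin (TCP) lies on the centre line of the jaws, within the pads' length; the fingertips stand 14 mm ahead of it and the grasp point (between the pads) lies 5 mm behind it; z points along the fingers, y is the line along which they close (so a half turn about z gives the same grasp; the last joint's range is limited). The gripper opens to 91 mm and grips with 3 to 60 N. Pads are 32 mm wide; open, the fingers measure 118 mm over their backs; the gripper's body (76 mm by 178 mm) begins 60 mm behind the grasp point.
Start: joints at [65.088, 18.312, 89.639, -0, 72.044, -1.146], TCP at [231.732, 526.253, 227.976] pointing down, gripper open.
Joint ranges: [-177.97, 177.97], [-48.28, 115.42], [12.27, 149.76], [-77.06, 257.06], [2.81, 150.46], [-146.56, 146.56]. Speed limits (degrees/s): [147.25, 147.25, 180, 180, 180, 180].

## Interface

Orientations are given as [roll, pitch, yaw] about the fixed x, y, z axes, in that order (R = Rz(yaw) Ry(pitch) Rx(roll)).
In Python, from workcell import env gives the robot as it stands.
- The arm moves only by the tool arm_command, never from a script. Its argument "motion" is a list of rows, each an object with "offset": the shift along the tool's x, y, z in m, a list of three; "spin": the turn about the tool's z in rad. In form: [{"offset": [tx, ty, tz], "spin": spin}, ...]. A call has 1 to 5 rows; each row shifts and turns the commanded pose from where the row before left it, along the tool's axes as they then stand; what a row does not reach is not made up. A row lasts 1/8 s, in which the tool goes at most 62.5 mm and 10.7 degrees, less where a joint would pass 70% of its speed; a pose out of reach is approached as far as the arm can. A call with a gripper value outside its range is refused whole. "jaw" is the finger opening in m, from 0 to 0.0912, set as the call begins (left out, the last holds). The fingers move at their own pace and stop on an object; "newtons" is the grip in N (left out, the last holds). Time passes only in rows, so rows that do not move let the fingers close. It gives the time, the measured TCP pose, the force, the opening and the grip force at its end, in the units of the state.
- env.state(): the state, without advancing time (a new reading comes with each control period).
- env.grab_frame(name): name is "scene" or "top" or "wrist"; returns (picture, depth): 400x640x3 uint8, blue, green, red; 400x640 float32, mm along the optical axis (not along the pixel's ray), 0 where there is no reading.
- env.camera_model(name): a dict with "fx", "fy", "cx", "cy" (pixels), "k1" (the pictures are not rectified: a ray, as slopes to the right and down, at radius r is drawn at 1 + k1 r^2 times it, then the intrinsics apply), "eye" and "rotation" of the camera in the world; the wrist camera has in their place "hand_eye" (4x4, takes a point from camera to tool coordinates, whose origin is the TCP and whose axes are the flange's). Camera axes: x right, y down, z forward; pixel columns grow to the right and rows downward; lengths in mm; the calibration is good to about 2 mm. A picture is of the moment at which its call begins: read the wrist's pose just before it. camera_model takes no time and is no camera call.
- env.job_done(): hands the job in; it is judged then, once.
Trained networks look in the newest picture that a camera, given by its name, has taken for a name from the list of things; names that differ only in an ending like _2 or _b are one class to them, and where a whole thing is asked for, a point or a joint stands for the part that bears it (a point fixed in the world has none). Each returns a list of dicts, best first, with "score" (0 to 1); they miss things now and then, are a little off and sometimes report something else, mostly with a low value. They report only what shows in the picture. A call takes as long as a camera call.
- env.boxes_of(camera, target): "bbox" ([left, top, right, bottom] in pixels, round what is visible of it).
- env.pinpoint(camera, target): "location" ([column, row] in pixels: a listed point, or the origin of a listed thing).
The state is a dict: "time_s": time; "qpos": joint angles; "qvel": joint speeds; "effort": joint torques, N m; "ee_pos": TCP position; "ee_rot": TCP orientation; "force": force on the tool from outside, world axes, zero at the start; "torque": the same for the moment, N m; "gripper_width": finger opening in mm; "gripper_force": force on a finger pad.
Only numpy, scipy, OpenCV 4.12 (cv2) and the standard library are available. Lean on these libraries where they do the work, as an engineer would, in place of code of your own. Each camera call takes 0.05 s, during which the arm holds its last target. There are 200 camera calls.

## Task

Put the tube roller mixer into third gear: with the fingertips, push the knob of its gear lever along the left-hand lane to the cross slot of the H-shaped gate, across to the right-hand lane, and then forward, away from you, until it is fully home in the third slot (far right, three dots). Only push the knob from the side: do not grip it between the fingers and do not force it hard against the gate. Leave the tubes on the rollers and the other things on the bench where they are.

Things in the scene. Friction and masses are not known exactly. Their poses are not given: they have to be found in the camera images.
- mixer: White tube roller mixer, fixed. Origin on the bench below the centre of its H gate; x forward (away from the operator, who stands on the robot's side), y left, z up. Gear housing with the gate: 210 x 120 mm (x, y), centred on the origin, cover at z = 112 mm. The tray with five black rollers runs from y = -60 to -405 mm, 97 mm high with the tubes on it.
- gate_center (a point): Centre of the steel gate plate, 92 x 88 mm, top at z = 124 mm; axes as the mixer's. Its H from above: two lanes along x, joined half-way by a cross slot along y. First slot far left (+x, +y; one punched dot), second near left (-x, +y; two dots), third far right (+x, -y; three dots), fourth near right (-x, -y; four dots).
- gear_across (a joint): Sideways tilt of the gear lever (rad): 0 upright, -0.24 in the left-hand lane (slots one, two), +0.24 in the right-hand lane (slots three, four); these are its stops. It starts in the left-hand lane and changes lane only while gear_forward is within about 0.06 of 0. No spring: friction holds the lever where it is left, and 2 to 4 N at the knob moves it.
- gear_forward (a joint): Fore-and-aft tilt of the gear lever (rad): 0 in the cross slot (neutral), +0.30 fully forward (home in slot one or three), -0.30 fully back (home in slot two or four); these are its stops. It starts anywhere from -0.27 to +0.27.
- knob_center (a point): Centre of the lever's black knob, a ball 36 mm across on a 10 mm steel stem. The pivot is 64 mm above the mixer's origin and 140 mm from this point: with a = gear_across and f = gear_forward it lies at x = 140 sin f, y = -140 sin a cos f, z = 64 + 140 cos a cos f (mm, mixer frame): 41 mm to and fro, 33 mm to either side, 190 to 204 mm above the bench.
- gear_knob: The gear lever itself, knob and stem, in black plastic and steel; origin at the lever's pivot, its z along the stem up to the knob.
- tube_a: First tube. Lies in the groove between two rollers of the mixer: a capped sample tube 16 mm across and 100 mm long with a paper label; origin at its centre, its y along the tube. A bystander, to be left alone.
- tube_b: Second tube. Lies in the groove between two rollers of the mixer: a capped sample tube 16 mm across and 100 mm long with a paper label; origin at its centre, its y along the tube. A bystander, to be left alone.
- tube_c: Third tube. Lies in the groove between two rollers of the mixer: a capped sample tube 16 mm across and 100 mm long with a paper label; origin at its centre, its y along the tube. A bystander, to be left alone.
- tube_rack: White rack of capped tubes, 200 x 75 mm, 104 mm high over the caps, loose, to the left of the mixer; origin under its centre. A bystander.
- specimen_pot: Closed jar 48 mm across, 65 mm high, loose, close to the left side of the gear housing; origin under its centre. A bystander.
- label_roll: Roll of paper labels 72 mm across, 30 mm high, loose, on the bench beyond the mixer; origin under its centre. A bystander.
- marker: Marker pen 104 mm long, 13 mm thick, loose, lying across the near part of the gear housing's cover, in front of the gate, its top at z = 125 mm; origin under its centre. A bystander.

How it is judged:
By the outcome, as a careful person would: the job done as asked, in the order asked, and still so for the second after the job is handed in, with the robot touching nothing.
It also fails if it takes over 64 s, if anything falls off the work surface, if the arm or the gripper's body presses on something with over 40 N, if the wrist force passes 120 N, or if a joint passes its speed limit or range.

## Working session

There is one attempt and no reset: what is moved stays moved. The work goes in short steps, Python scripts to look and compute and a tool call to move; the robot and the scene stay as the last step left them, time stands still between calls to the robot, and variables do not carry over. Pictures are saved under pics/ and viewed, at most 10 in all, crops included, and the job is handed in when it is done.

Besides the shell and the picture viewer there is one more tool, called after "Request:" as name(argument=value, ...), one argument or row to a line, values as JSON. arm_command: Moves the arm, as the interface text tells. Its arguments: {"type":"object","properties":{"motion":{"type":"array"},"jaw":{"type":"number"},"newtons":{"type":"number"}},"required":["motion"]}

```bash
mkdir -p pics; cat > h.py <<'E'
import numpy as np, cv2
from workcell import env
from scipy.spatial.transform import Rotation as R
def ray(c,px):
    m=env.camera_model(c)
    K=np.array([[m["fx"],0,m["cx"]],[0,m["fy"],m["cy"]],[0,0,1]])
    # small radial: cv2 undistort with k1
    p=cv2.undistortPoints(np.array([[px]],float),K,np.array([m["k1"],0,0,0,0.]))[0,0]
    return np.array([p[0],p[1],1.])
def pose(c):
    m=env.camera_model(c)
    if "eye" in m: return np.array(m["rotation"]),np.array(m["eye"])
    s=env.state(); Rt=R.from_euler("xyz",s["ee_rot"],degrees=True).as_matrix()
    H=np.array(m["hand_eye"]); return Rt@H[:3,:3],Rt@H[:3,3]+np.array(s["ee_pos"])
def at_z(c,px,z):
    Rm,e=pose(c); d=Rm@ray(c,px); return e+d*(z-e[2])/d[2]
def at_d(c,px,dep):
    Rm,e=pose(c); return e+Rm@ray(c,px)*dep
E
python3 - <<'E'
from h import *
s=env.state(); print(s)
for c in("scene","top"):
    im,d=env.grab_frame(c); cv2.imwrite(f"pics/{c}0.png",im); np.save(f"pics/{c}d.npy",d)
    print(c,env.camera_model(c))
    for t in("mixer","gate_center","knob_center","gear_knob","marker","specimen_pot","tube_rack"):
        r=env.pinpoint(c,t)[:2]
        for q in r:
            u,v=q["location"];dd=d[int(v),int(u)] if 0<=v<400 and 0<=u<640 else 0
            print(c,t,np.round([u,v],1),round(q["score"],2),np.round(at_d(c,(u,v),dd)), np.round(at_z(c,(u,v),{"gate_center":124,"knob_center":195}.get(t,0))))
E
```

```text
{'time_s': 0.0, 'qpos': array([ 6.50879563e+01,  1.83511270e+01,  8.97071573e+01, -7.04298496e-04,
        7.20428527e+01, -1.14639499e+00]), 'qvel': array([-0.06819232, -0.03858753, -0.01679611, -0.06491863, -0.00496714,
       -0.22010288]), 'effort': array([ 5.38801560e-04, -4.12466633e+01, -2.31976712e+01,  7.27743236e-02,
        4.59544756e-02, -1.16571400e-04]), 'ee_pos': array([231.52671564, 525.79949883, 227.12031758]), 'ee_rot': array([-1.79898870e+02, -1.35397821e-03,  1.56234568e+02]), 'force': array([-0.59107169,  0.32427715,  0.00940321]), 'torque': array([ 0.01577399, -0.01326827,  0.05112732]), 'gripper_force': 0.0, 'gripper_width': 91.23578193207253}
scene {'fx': 466.34224891637217, 'fy': 466.34224891637217, 'cx': 327.93543380902713, 'cy': 191.12314923709468, 'k1': -0.04386138093079728, 'eye': array([1445.68175501,  189.20407232,  888.08824277]), 'rotation': array([-130.55202047,    1.20714181,   98.20346901])}Traceback (most recent call last):
  File "<stdin>", line 10, in <module>
  File "h.py", line 16, in at_z
    Rm,e=pose(c); d=Rm@ray(c,px); return e+d*(z-e[2])/d[2]
                                                      ~^^^
IndexError: invalid index to scalar variable.
```

```bash
sed -i 's/return np.array(m\["rotation"\])/return R.from_euler("xyz",m["rotation"],degrees=True).as_matrix()/' h.py
python3 - <<'E'
from h import *
for c in("scene","top"):
    im,d=env.grab_frame(c); cv2.imwrite(f"pics/{c}0.png",im); np.save(f"pics/{c}d.npy",d)
    m=env.camera_model(c);print(c,m["eye"],m["rotation"])
    for t in("mixer","gate_center","knob_center","gear_knob","marker","specimen_pot","tube_rack"):
        r=env.pinpoint(c,t)[:2]
        for q in r:
            u,v=q["location"];dd=d[int(v),int(u)] if 0<=v<400 and 0<=u<640 else 0
            print(c,t,np.round([u,v],1),round(q["score"],2),np.round(at_d(c,(u,v),dd)), np.round(at_z(c,(u,v),{"gate_center":124,"knob_center":195,"gear_knob":64,"marker":112}.get(t,0))))
E
```

```text
scene [1445.68175501  189.20407232  888.08824277] [-130.55202047    1.20714181   98.20346901]
scene mixer [344.9 213.4] 0.71 [607.  94.  93.] [509.  83.   0.]
scene gate_center [350.6 176.4] 0.87 [495.  96. 121.] [498.  96. 124.]
scene knob_center [358.4 161.9] 0.57 [547. 119. 210.] [527. 118. 195.]
scene marker [358.8 163.5] 0.54 [550. 121. 208.] [425. 111. 112.]
scene specimen_pot [379.8 212.8] 0.86 [507. 179.  11.] [495. 179.  -0.]
scene specimen_pot [356.6 161. ] 0.25 [544. 115. 210.] [265.  92.  -0.]
scene tube_rack [422.8 233. ] 0.57 [614. 289.  55.] [560. 296.   0.]
scene tube_rack [270.1 166.9] 0.54 [ 440. -138.   90.] [ 327. -174.   -0.]
top [490.01967838  52.96611498 894.14737019] [-173.15626817   -0.88346877  -89.14916412]
top mixer [295.6 242.6] 0.8 [495.  85. 117.] [496.  90.   0.]
top gate_center [293.4 239.6] 0.7 [501.  90. 114.] [501.  89. 124.]
top knob_center [275.8 221.4] 0.61 [532. 117. 214.] [533. 119. 195.]
top gear_knob [256.  249.6] 0.64 [479. 173.  67.] [479. 173.  64.]
top gear_knob [293.8 240.9] 0.58 [499.  89. 117.] [499.  91.  64.]
top marker [288.6 275.1] 0.77 [430.  98. 122.] [429.  98. 112.]
top marker [296.2 241. ] 0.59 [499.  84. 116.] [499.  84. 112.]
top specimen_pot [256.4 246.8] 0.92 [485. 172.  66.] [485. 182.   0.]
top specimen_pot [407.  274.7] 0.64 [ 431. -150.   94.] [ 424. -174.    0.]
top tube_rack [210.9 213.9] 0.76 [552. 265. 105.] [561. 293.   0.]
```

View pics/scene0.png

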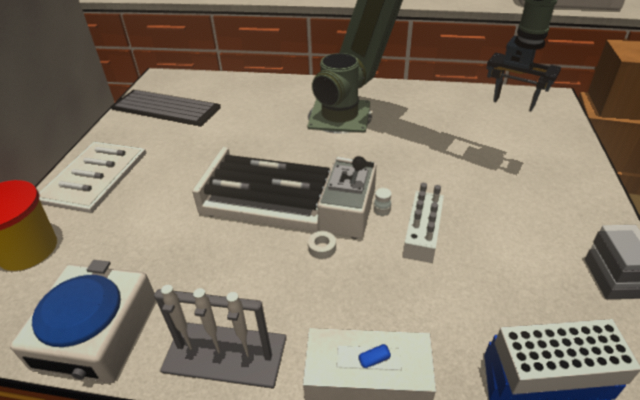

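View pics/top0.png

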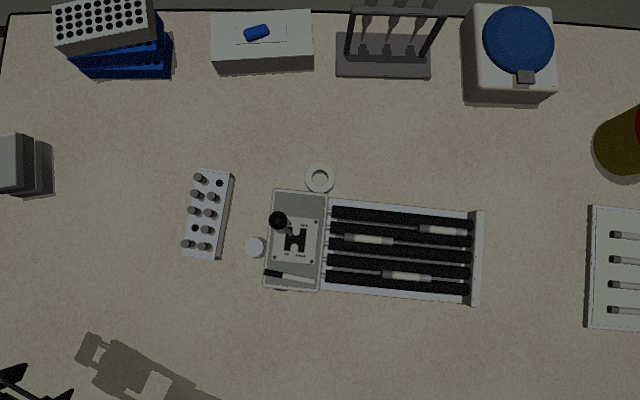

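```bash
cat > knob.py <<'E'
from h import *
from scipy.optimize import least_squares
def cloud(c,d,x0,x1,y0,y1):
    v,u=np.mgrid[y0:y1,x0:x1]; m=env.camera_model(c)
    K=np.array([[m["fx"],0,m["cx"]],[0,m["fy"],m["cy"]],[0,0,1]])
    p=cv2.undistortPoints(np.stack([u.ravel(),v.ravel()],1).astype(float)[:,None],K,np.array([m["k1"],0,0,0,0.]))[:,0]
    z=d[y0:y1,x0:x1].ravel(); Rm,e=pose(c)
    P=(np.c_[p,np.ones(len(p))]*z[:,None])@Rm.T+e
    return P[z>0], np.stack([u.ravel(),v.ravel()],1)[z>0]
def ball(P,zmin=178,r=18):
    Q=P[P[:,2]>zmin]
    s=least_squares(lambda c:np.linalg.norm(Q-c,axis=1)-r,Q.mean(0)-[0,0,8],loss="soft_l1",f_scale=1.)
    return s.x,len(Q),np.sqrt((s.fun**2).mean())
E
python3 - <<'E'
from knob import *
for c,b in(("scene",(335,390,140,190)),("top",(258,300,200,245))):
    d=np.load(f"pics/{c}d.npy"); P,_=cloud(c,d,*b); print(c,ball(P))
d=np.load("pics/topd.npy")
P,uv=cloud("top",d,200,520,150,330)
# housing cover + tray end: horizontal surfaces
m=(P[:,2]>105)&(P[:,2]<128)&(P[:,0]>380)&(P[:,0]<620)&(P[:,1]<170)
r=cv2.minAreaRect(P[m,:2].astype(np.float32)); print("cover",r,m.sum())
m=(P[:,2]>40)&(P[:,2]<150)&(P[:,0]>380)&(P[:,0]<620)&(P[:,1]<158)
print("mixer",cv2.minAreaRect(P[m,:2].astype(np.float32)))
im=cv2.imread("pics/top0.png")[180:300,240:400]; cv2.imwrite("pics/crop1.png",cv2.resize(im,None,fx=5,fy=5,interpolation=cv2.INTER_CUBIC))
E
```

```text
scene (array([535.57267295, 117.96076957, 197.39584083]), 166, np.float64(1.5388990683055699))
top (array([535.16748093, 115.0937122 , 197.05963515]), 281, np.float64(0.8468866595895269))
cover ((502.3489685058594, 86.51998901367188), (115.40859985351562, 205.2861328125), 84.72596740722656) 4991
mixer ((484.46630859375, -79.97010803222656), (474.2366027832031, 215.12803649902344), 84.93252563476562)
```

View pics/crop1.png

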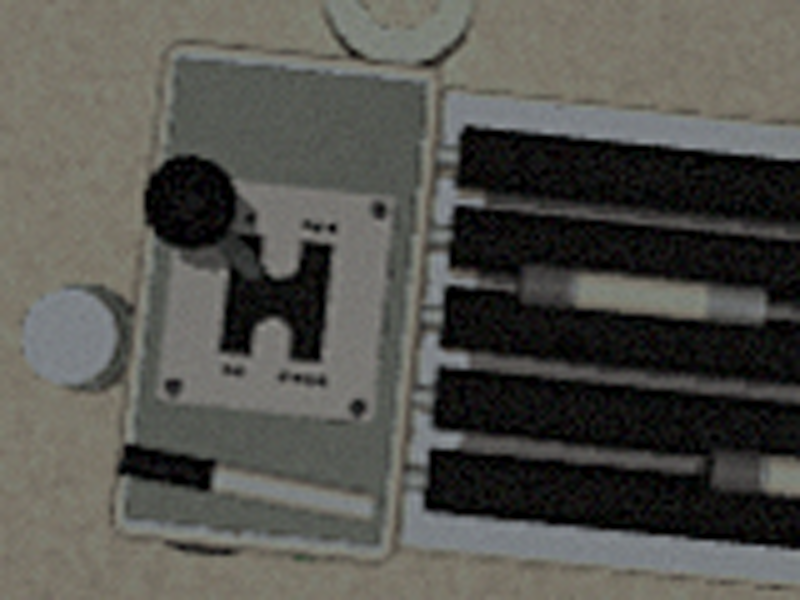

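Knob sits forward-left (crop px ~(188,200)), i.e. near first slot; mixer yaw ≈ -5.2°, origin ≈ (502, 87.5). Plan: push back from the front, then right, then forward with closed fingers.

Request:
arm_command(
  motion=[
    {"offset": [0,0,-0.025],"spin": -0.163},
    {"offset": [0,0,-0.025],"spin": -0.163},
    {"offset": [0,0,0],"spin": 0},
    {"offset": [0,0,0],"spin": 0},
  ],
  jaw=0,
  newtons=10,
)

```text
time_s: 1.4
ee_pos: [231.5, 525.8, 276.9]
ee_rot: [-179.9, -0.0, 174.8]
force: [-0.4, 0.0, -0.2]
gripper_width: 54.4
gripper_force: 0.0
```

```bash
cat > go.py <<'E'
from knob import *
import sys
O=np.array([502,87.5,0]); M=R.from_euler("z",-5.2,degrees=True).as_matrix()
def rel(t):  # tool-frame shift in mm to mixer-frame target t
    s=env.state(); Rt=R.from_euler("xyz",s["ee_rot"],degrees=True).as_matrix()
    return Rt.T@(O+M@np.array(t)-s["ee_pos"])
def show():
    s=env.state(); print("t",s["time_s"],"mixer-frame tcp",np.round(M.T@(s["ee_pos"]-O),1),"rot",np.round(s["ee_rot"],1),"F",np.round(M.T@s["force"],1),"w",round(s["gripper_width"],1))
if __name__=="__main__":
    show(); print(np.round(rel([float(a) for a in sys.argv[1:4]]),1))
E
python3 go.py 82 32 265
```

```text
t 1.4 mixer-frame tcp [-309.1  412.   276.9] rot [-179.9   -0.   174.8] F [-0.4  0.  -0.2] w 54.4
[-391.2 -379.8   12.3]
```

Request:
arm_command(
  motion=[
    {"offset": [-0.035,-0.034,0],"spin": 0},
    {"offset": [-0.035,-0.034,0],"spin": 0},
    {"offset": [-0.035,-0.034,0],"spin": 0},
    {"offset": [-0.035,-0.034,0],"spin": 0},
    {"offset": [-0.035,-0.034,0],"spin": 0},
  ],
)

```text
time_s: 2.02
ee_pos: [391.3, 339.7, 276.5]
ee_rot: [-179.9, -0.1, 174.8]
force: [0.3, -0.4, -0.0]
gripper_width: 4.5
gripper_force: 0.0
```

Request:
arm_command(
  motion=[
    {"offset": [-0.035,-0.034,0],"spin": 0},
    {"offset": [-0.035,-0.034,0],"spin": 0},
    {"offset": [-0.035,-0.034,0],"spin": 0},
    {"offset": [-0.035,-0.034,0],"spin": 0},
    {"offset": [-0.035,-0.034,0],"spin": 0},
  ],
)

```text
time_s: 2.65
ee_pos: [550.5, 155.1, 276.4]
ee_rot: [-180.0, -0.1, 174.8]
force: [0.2, 1.4, 0.5]
gripper_width: 0.7
gripper_force: 0.0
```

Request:
arm_command(
  motion=[
    {"offset": [-0.035,-0.034,0],"spin": 0},
    {"offset": [0,0,0],"spin": 0},
    {"offset": [0,0,0],"spin": 0},
  ],
)

```text
time_s: 3.02
ee_pos: [581.2, 119.8, 276.7]
ee_rot: [-180.0, -0.2, 174.8]
force: [-0.6, -0.4, -0.0]
gripper_width: 0.5
gripper_force: 0.0
```

```bash
python3 go.py 82 32 192; python3 - <<'E'
from h import *
im,d=env.grab_frame("wrist"); cv2.imwrite("pics/w1.png",im);np.save("pics/w1.npy",d)
print(env.camera_model("wrist"))
for t in("gate_center","knob_center"):
    for q in env.pinpoint("wrist",t)[:2]: print(t,q,at_z("wrist",q["location"],124 if t[0]=="g" else 197))
E
```

```text
t 3.025 mixer-frame tcp [ 76.   39.3 276.7] rot [-180.    -0.2  174.8] F [-0.6 -0.4 -0. ] w 0.5
[-6.2 -7.3 84.7]
{'fx': 338.3526299807894, 'fy': 338.3526299807894, 'cx': 311.5693341213683, 'cy': 199.02592070495794, 'k1': -0.07117986948021653, 'hand_eye': array([[-1.05475815e-03, -9.63125744e-01, -2.69049604e-01,
         7.65089300e+01],
       [ 9.99999352e-01, -1.13081184e-03,  1.27695891e-04,
        -1.11310792e+00],
       [-4.27231677e-04, -2.69049295e-01,  9.63126313e-01,
        -1.57184089e+02],
       [ 0.00000000e+00,  0.00000000e+00,  0.00000000e+00,
         1.00000000e+00]])}
gate_center {'location': [268.9, 106.7], 'score': 0.67} [502.58176172  88.27376785 124.        ]
knob_center {'location': [299.1, 149.1], 'score': 0.56} [534.01256666 114.92453589 197.        ]
```

View pics/w1.png

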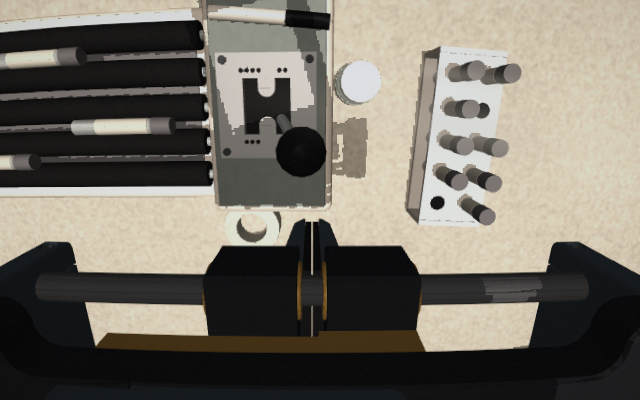

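Wrist view: knob at (301,152), gate centred at (267,107), fingertips at (312,225) beyond the knob with clearance; consistent with estimates.

Request:
arm_command(
  motion=[
    {"offset": [-0.006,-0.007,0.025],"spin": 0},
    {"offset": [0,0,0.03],"spin": 0},
    {"offset": [0,0,0.03],"spin": 0},
    {"offset": [0,0,0],"spin": 0},
    {"offset": [0,0,0],"spin": 0},
  ],
)

```text
time_s: 3.8
ee_pos: [587.9, 112.8, 194.3]
ee_rot: [180.0, 0.1, 175.0]
force: [-0.2, 0.5, 0.0]
gripper_width: 0.7
gripper_force: 0.0
```

Request:
arm_command(
  motion=[
    {"offset": [0.006,0,0],"spin": 0},
    {"offset": [0.006,0,0],"spin": 0},
    {"offset": [0.005,0,0],"spin": 0},
    {"offset": [0.004,0,0],"spin": 0},
    {"offset": [0,0,0],"spin": 0},
  ],
)

```text
time_s: 4.42
ee_pos: [567.3, 114.0, 193.8]
ee_rot: [180.0, 0.2, 174.9]
force: [3.1, 0.4, 2.3]
gripper_width: 0.2
gripper_force: 1.4
```

```bash
cat >> go.py <<'E'
def look(name=None,c="wrist"):
    show(); im,d=env.grab_frame(c)
    if name: cv2.imwrite(f"pics/{name}.png",im)
    q=env.pinpoint(c,"knob_center")[0]; u,v=map(int,q["location"])
    if c!="wrist" or 1:
        P,uv=cloud(c,d,max(0,u-50),min(640,u+50),max(0,v-50),min(400,v+50))
        Pm=(P-O)@M; P=P[(abs(Pm[:,0])<65)&(abs(Pm[:,1])<55)&(P[:,2]<225)]
        k=at_z(c,q["location"],199)
        P=P[np.linalg.norm(P[:,:2]-k[:2],axis=1)<22]
        try:
            b,n,e=ball(P,182); print(c,"ball mixer",np.round(M.T@(b-O),1),n,round(e,2))
        except Exception as x: print(x)
    print(c,"pin",np.round(q["location"]),round(q["score"],2),np.round(M.T@(k-O),1))
E
python3 -c "
from go import *
look('w2'); look(None,'top')"
```

```text
t 4.425 mixer-frame tcp [ 62.6  32.3 193.8] rot [180.    0.2 174.9] F [3.1 0.7 2.3] w 0.2
wrist ball mixer [ 28.9  30.6 197.6] 4939 1.18
wrist pin [311. 197.] 0.87 [ 27.2  30.9 199. ]
t 4.525 mixer-frame tcp [ 62.5  32.2 193.4] rot [1.800e+02 1.000e-01 1.749e+02] F [ 2.5 -0.6  1.8] w 0.5
top ball mixer [ 28.9  30.6 198. ] 120 0.74
top pin [273. 222.] 0.6 [ 27.4  38.7 199. ]
```

Request:
arm_command(
  motion=[
    {"offset": [0.005,0,0],"spin": 0},
    {"offset": [0.005,0,0],"spin": 0},
    {"offset": [0.005,0,0],"spin": 0},
    {"offset": [0.004,0,0],"spin": 0},
    {"offset": [0,0,0],"spin": 0},
  ],
)

```text
time_s: 5.25
ee_pos: [546.7, 115.7, 192.8]
ee_rot: [-180.0, -0.1, 174.9]
force: [1.9, 0.4, 1.3]
gripper_width: 0.6
gripper_force: 0.9
```

Request:
arm_command(
  motion=[
    {"offset": [0.004,0,0],"spin": 0},
    {"offset": [0.003,0,0],"spin": 0},
    {"offset": [0.003,0,0],"spin": 0},
    {"offset": [0,0,0],"spin": 0},
    {"offset": [0,0,0],"spin": 0},
  ],
)

```text
time_s: 5.88
ee_pos: [537.2, 116.5, 192.8]
ee_rot: [-180.0, -0.1, 174.9]
force: [1.5, 0.7, 1.3]
gripper_width: 0.5
gripper_force: 0.8
```

```bash
python3 -c "
from go import *
look('w3'); look(None,'top')"
```

```text
t 5.875 mixer-frame tcp [ 32.4  32.  192.8] rot [-1.800e+02 -1.000e-01  1.749e+02] F [1.4 0.8 1.3] w 0.5
wrist ball mixer [ -1.6  31.2 200.6] 5051 0.8
wrist pin [313. 195.] 0.93 [ -3.6  31.4 199. ]
t 5.975 mixer-frame tcp [ 32.5  32.  192.7] rot [-1.800e+02 -1.000e-01  1.749e+02] F [0.8 0.3 1. ] w 0.4
top ball mixer [ -1.6  31.3 200.8] 102 0.82
top pin [272. 238.] 0.63 [ -4.   38.3 199. ]
```

Request:
arm_command(
  motion=[
    {"offset": [-0.02,0,0],"spin": 0},
    {"offset": [0,0.025,0],"spin": 0},
    {"offset": [0,0.025,0],"spin": 0},
    {"offset": [0,0,0],"spin": 0},
    {"offset": [0,0,0],"spin": 0},
  ],
)

```text
time_s: 6.7
ee_pos: [561.3, 163.9, 192.5]
ee_rot: [-179.9, -0.1, 174.9]
force: [0.2, -0.4, -0.4]
gripper_width: 0.7
gripper_force: 0.0
```

Request:
arm_command(
  motion=[
    {"offset": [0.027,0,0],"spin": 0},
    {"offset": [0.027,0,0],"spin": 0},
    {"offset": [0,0,0],"spin": 0},
    {"offset": [0,0,0],"spin": 0},
  ],
)

```text
time_s: 7.2
ee_pos: [508.9, 168.8, 193.3]
ee_rot: [180.0, 0.1, 174.9]
force: [0.3, 0.7, -0.0]
gripper_width: 0.4
gripper_force: 0.0
```

Request:
arm_command(
  motion=[
    {"offset": [0,-0.008,0],"spin": 0},
    {"offset": [0,-0.006,0],"spin": 0},
    {"offset": [0,-0.004,0],"spin": 0},
    {"offset": [0,0,0],"spin": 0},
  ],
)

```text
time_s: 7.7
ee_pos: [506.7, 151.0, 192.9]
ee_rot: [180.0, 0.0, 174.9]
force: [-0.2, 0.3, -0.2]
gripper_width: 0.8
gripper_force: 0.0
```

```bash
python3 -c "
from go import *
look('w4'); look(None,'top')"
```

```text
t 7.7 mixer-frame tcp [ -1.1  63.6 192.9] rot [180.    0.  174.9] F [-0.2  0.3 -0.2] w 0.8Traceback (most recent call last):
  File "<string>", line 3, in <module>
    look('w4'); look(None,'top')
    ~~~~^^^^^^
  File "go.py", line 14, in look
    q=env.pinpoint(c,"knob_center")[0]; u,v=map(int,q["location"])
      ~~~~~~~~~~~~~~~~~~~~~~~~~~~~~^^^
IndexError: list index out of range
```

View pics/w4.png

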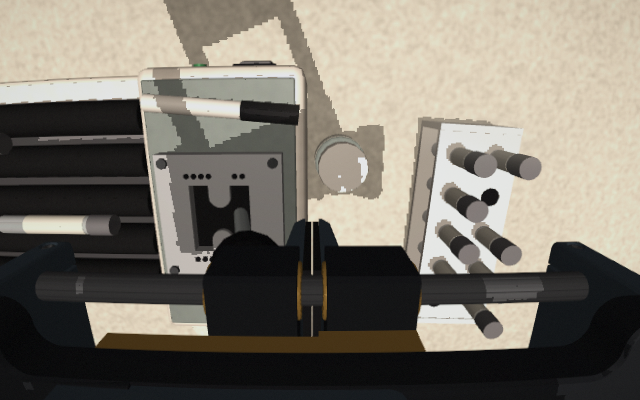

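Knob half-hidden behind the left finger carriage at (245,240); no contact yet. Pushing right.

Request:
arm_command(
  motion=[
    {"offset": [0,-0.005,0],"spin": 0},
    {"offset": [0,-0.006,0],"spin": 0},
    {"offset": [0,-0.006,0],"spin": 0},
    {"offset": [0,-0.006,0],"spin": 0},
    {"offset": [0,0,0],"spin": 0},
  ],
)

```text
time_s: 8.43
ee_pos: [504.4, 127.6, 192.8]
ee_rot: [-179.9, -0.0, 174.9]
force: [1.5, 0.6, 0.5]
gripper_width: 0.7
gripper_force: 0.6
```

```bash
python3 -c "
from go import *
look(None,'top')"
```

```text
t 8.425 mixer-frame tcp [ -1.3  40.1 192.8] rot [-179.9   -0.   174.9] F [1.5 0.7 0.5] w 0.7
Initial guess is outside of provided bounds
top pin [366. 239.] 0.46 [  14.1 -135.3  199. ]knob.py:12: RuntimeWarning: Mean of empty slice.
  s=least_squares(lambda c:np.linalg.norm(Q-c,axis=1)-r,Q.mean(0)-[0,0,8],loss="soft_l1",f_scale=1.)
  ret = um.true_divide(
```

```bash
cat >> go.py <<'E'
def scan(c="scene",name=None):
    show(); im,d=env.grab_frame(c)
    if name: cv2.imwrite(f"pics/{name}.png",im)
    P,uv=cloud(c,d,0,640,0,400); Q=(P-O)@M; t=M.T@(env.state()["ee_pos"]-O)
    # exclude finger column, dark pixels only
    m=(abs(Q[:,0])<70)&(abs(Q[:,1])<60)&(Q[:,2]>180)&(Q[:,2]<225)
    m&=~((abs(Q[:,0]-t[0])<18)&(abs(Q[:,1]-t[1])<15))
    try: b,n,e=ball(P[m],180); print(c,"ball",np.round(M.T@(b-O),1),n,round(e,2))
    except Exception as x: print(x,m.sum())
E
python3 -c "
from go import *
scan(name='s5')
im=cv2.imread('pics/s5.png')[100:250,280:430]; cv2.imwrite('pics/s5c.png',cv2.resize(im,None,fx=4,fy=4))"
```

```text
t 8.525 mixer-frame tcp [ -1.5  40.3 192.5] rot [-1.799e+02 -1.000e-01  1.749e+02] F [1.  0.7 0.1] w 0.2
scene ball [ -0.4  17.5 203.4] 186 7.69
```

View pics/s5c.png

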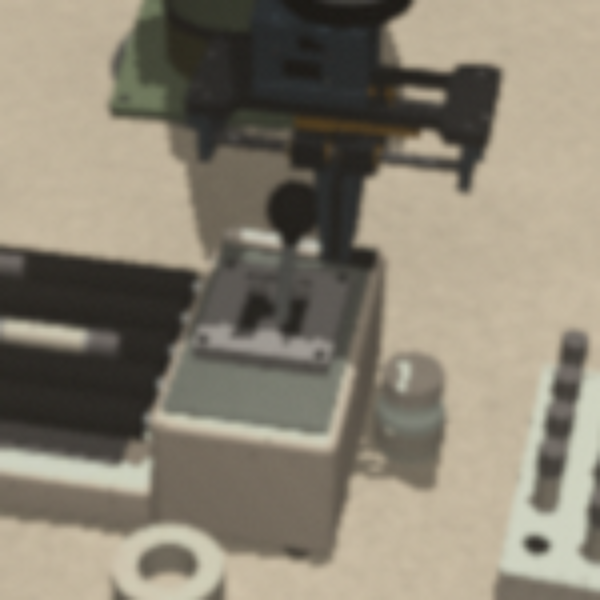

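Crop shows the knob at (295,210) against the finger's right side, stem now in the cross slot. Continue.

Request:
arm_command(
  motion=[
    {"offset": [0,-0.006,0],"spin": 0},
    {"offset": [0,-0.007,0],"spin": 0},
    {"offset": [0,-0.007,0],"spin": 0},
    {"offset": [0,-0.006,0],"spin": 0},
    {"offset": [0,0,0],"spin": 0},
  ],
)

```text
time_s: 9.2
ee_pos: [502.0, 101.5, 192.7]
ee_rot: [-179.9, -0.0, 174.9]
force: [0.1, -0.0, 0.1]
gripper_width: 0.4
gripper_force: 0.1
```

Request:
arm_command(
  motion=[
    {"offset": [0,-0.005,0],"spin": 0},
    {"offset": [0,-0.004,0],"spin": 0},
    {"offset": [0,-0.003,0],"spin": 0},
    {"offset": [0,0,0],"spin": 0},
  ],
)

```text
time_s: 9.7
ee_pos: [500.9, 90.2, 192.7]
ee_rot: [-180.0, -0.0, 174.9]
force: [0.0, -0.3, -1.0]
gripper_width: 0.5
gripper_force: 0.4
```

```bash
python3 -c "
from go import *
scan(name='s6')"
```

```text
t 9.7 mixer-frame tcp [ -1.3   2.6 192.7] rot [-180.    -0.   174.9] F [ 0.1 -0.3 -1. ] w 0.5
scene ball [ -1.  -21.3 201.9] 174 7.9
```

Request:
arm_command(
  motion=[
    {"offset": [0,-0.003,0],"spin": 0},
    {"offset": [0,-0.003,0],"spin": 0},
    {"offset": [0,-0.002,0],"spin": 0},
    {"offset": [0,0,0],"spin": 0},
  ],
)

```text
time_s: 10.25
ee_pos: [500.4, 82.4, 193.0]
ee_rot: [-180.0, -0.0, 174.9]
force: [-0.1, 0.8, -0.7]
gripper_width: 0.2
gripper_force: 0.6
```

Request:
arm_command(
  motion=[
    {"offset": [0,-0.002,0],"spin": 0},
    {"offset": [0,0,0],"spin": 0},
    {"offset": [0,0,0],"spin": 0},
  ],
)

```text
time_s: 10.62
ee_pos: [500.4, 81.9, 193.0]
ee_rot: [179.8, 0.0, 174.9]
force: [-0.7, 5.8, -2.1]
gripper_width: 0.5
gripper_force: 2.9
```

```bash
python3 -c "
from go import *
scan(name='s7')"
```

```text
t 10.625 mixer-frame tcp [ -1.1  -5.8 193. ] rot [179.8   0.  174.9] F [-1.3  5.7 -2.1] w 0.5
scene ball [  0.3 -26.2 200.9] 173 6.77
```

Force rise = right-lane stop reached. Back off and go round to the near side.

Request:
arm_command(
  motion=[
    {"offset": [0,0.012,0],"spin": 0},
    {"offset": [0,0.015,0],"spin": 0},
    {"offset": [0.03,0,0],"spin": 0},
    {"offset": [0.03,0,0],"spin": 0},
    {"offset": [0,0,0],"spin": 0},
  ],
)

```text
time_s: 11.3
ee_pos: [441.5, 113.4, 193.1]
ee_rot: [-180.0, -0.0, 175.0]
force: [0.7, 0.3, -0.5]
gripper_width: 0.6
gripper_force: 0.0
```

```bash
python3 -c "
from go import *
scan(); scan('top','t8')
im=cv2.imread('pics/t8.png')[180:300,240:400]; cv2.imwrite('pics/t8c.png',cv2.resize(im,None,fx=5,fy=5))"
```

```text
t 11.3 mixer-frame tcp [-62.6  20.3 193.1] rot [-180.   -0.  175.] F [ 0.6  0.4 -0.5] w 0.6
scene ball [ -2.3 -31.7 200.6] 167 9.59
t 11.35 mixer-frame tcp [-61.1  20.4 193.4] rot [-1.80e+02  1.00e-01  1.75e+02] F [ 0.5  0.5 -0.5] w 0.7
top ball [ -2.4 -33.6 200.1] 288 0.93
```

View pics/t8c.png

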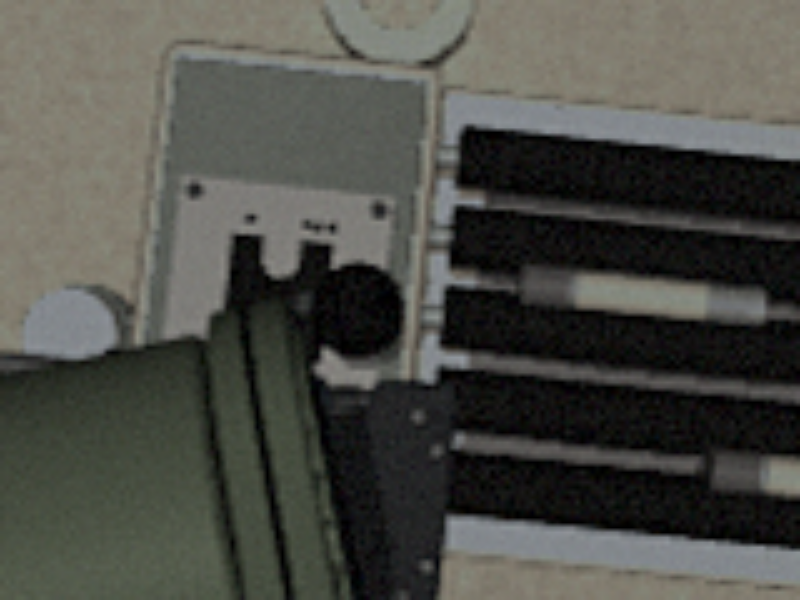

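Knob at crop (358,308): right lane, on the cross slot. Move behind it and push forward.

Request:
arm_command(
  motion=[
    {"offset": [0,-0.027,0],"spin": 0},
    {"offset": [0,-0.027,0],"spin": 0},
    {"offset": [0,0,0],"spin": 0},
    {"offset": [-0.008,0,0],"spin": 0},
    {"offset": [-0.008,0,0],"spin": 0},
  ],
)

```text
time_s: 12.02
ee_pos: [455.3, 58.3, 193.0]
ee_rot: [180.0, 0.0, 174.9]
force: [0.9, -0.1, 1.0]
gripper_width: 0.5
gripper_force: 0.0
```

Request:
arm_command(
  motion=[
    {"offset": [-0.006,0,0],"spin": 0},
    {"offset": [-0.006,0,0],"spin": 0},
    {"offset": [-0.006,0,0],"spin": 0},
    {"offset": [-0.006,0,0],"spin": 0},
    {"offset": [0,0,0],"spin": 0},
  ],
)

```text
time_s: 12.65
ee_pos: [478.5, 55.5, 192.9]
ee_rot: [180.0, 0.0, 174.9]
force: [-2.0, 0.0, 0.5]
gripper_width: 0.2
gripper_force: 0.6
```

```bash
python3 -c "
from go import *
scan(); scan('top')"
```

```text
t 12.65 mixer-frame tcp [-20.5 -34.  192.9] rot [180.    0.  174.9] F [-2.  -0.2  0.5] w 0.2
scene ball [ 12.9 -31.9 199.9] 180 2.22
t 12.7 mixer-frame tcp [-20.6 -34.  192.9] rot [180.    0.  174.9] F [-1.3  0.5  0.4] w 0.5
Initial guess is outside of provided bounds 0knob.py:12: RuntimeWarning: Mean of empty slice.
  s=least_squares(lambda c:np.linalg.norm(Q-c,axis=1)-r,Q.mean(0)-[0,0,8],loss="soft_l1",f_scale=1.)
  ret = um.true_divide(
```

Knob follows. About 28 mm more, gently at the end.

Request:
arm_command(
  motion=[
    {"offset": [-0.006,0,0],"spin": 0},
    {"offset": [-0.006,0,0],"spin": 0},
    {"offset": [-0.006,0,0],"spin": 0},
    {"offset": [-0.004,0,0],"spin": 0},
    {"offset": [0,0,0],"spin": 0},
  ],
)

```text
time_s: 13.38
ee_pos: [500.2, 53.6, 192.6]
ee_rot: [180.0, -0.0, 174.9]
force: [-1.8, 0.5, -2.6]
gripper_width: 0.2
gripper_force: 0.9
```

Request:
arm_command(
  motion=[
    {"offset": [-0.002,0,0],"spin": 0},
    {"offset": [-0.001,0,0],"spin": 0},
    {"offset": [0,0,0],"spin": 0},
  ],
)

```text
time_s: 13.75
ee_pos: [502.9, 53.3, 192.9]
ee_rot: [-180.0, 0.0, 174.9]
force: [-2.2, 0.7, -1.1]
gripper_width: 0.5
gripper_force: 1.1
```

```bash
python3 -c "
from go import *
scan()"
```

```text
t 13.75 mixer-frame tcp [  4.  -34.  192.9] rot [-180.     0.   174.9] F [-2.3  0.5 -1.1] w 0.5
scene ball [ 37.2 -30.7 195.8] 178 2.77
```

Home should be near 41; continue in small steps until the force rises.

Request:
arm_command(
  motion=[
    {"offset": [-0.001,0,0],"spin": 0},
    {"offset": [-0.001,0,0],"spin": 0},
    {"offset": [0,0,0],"spin": 0},
  ],
)

```text
time_s: 14.18
ee_pos: [505.0, 53.2, 193.0]
ee_rot: [180.0, 0.0, 174.9]
force: [-2.4, 0.7, -2.0]
gripper_width: 0.3
gripper_force: 1.2
```

Request:
arm_command(
  motion=[
    {"offset": [-0.001,0,0],"spin": 0},
    {"offset": [0,0,0],"spin": 0},
  ],
)

```text
time_s: 14.42
ee_pos: [505.9, 53.1, 192.9]
ee_rot: [180.0, 0.0, 174.9]
force: [-0.8, 0.6, -2.1]
gripper_width: 0.4
gripper_force: 1.2
```

Request:
arm_command(
  motion=[
    {"offset": [-0.001,0,0],"spin": 0},
    {"offset": [0,0,0],"spin": 0},
  ],
)

```text
time_s: 14.68
ee_pos: [506.9, 53.0, 192.9]
ee_rot: [180.0, -0.0, 174.9]
force: [-2.5, 0.2, -1.7]
gripper_width: 0.5
gripper_force: 1.3
```

Request:
arm_command(
  motion=[
    {"offset": [-0.001,0,0],"spin": 0},
    {"offset": [0,0,0],"spin": 0},
  ],
)

```text
time_s: 14.92
ee_pos: [507.4, 53.0, 192.8]
ee_rot: [180.0, -0.1, 174.9]
force: [-4.0, 1.6, -0.9]
gripper_width: 0.6
gripper_force: 2.0
```

Request:
arm_command(
  motion=[
    {"offset": [-0.001,0,0],"spin": 0},
    {"offset": [0,0,0],"spin": 0},
  ],
)

```text
time_s: 15.18
ee_pos: [508.1, 52.9, 192.7]
ee_rot: [180.0, -0.1, 174.9]
force: [-5.3, 0.8, -1.0]
gripper_width: 0.5
gripper_force: 2.7
```

```bash
python3 -c "
from go import *
scan()"
```

```text
t 15.175 mixer-frame tcp [  9.2 -33.9 192.7] rot [ 1.800e+02 -1.000e-01  1.749e+02] F [-5.4  0.3 -1. ] w 0.5
scene ball [ 41.1 -30.7 195.3] 183 3.23
```

Request:
arm_command(
  motion=[
    {"offset": [-0.001,0,0],"spin": 0},
    {"offset": [0,0,0],"spin": 0},
  ],
)

```text
time_s: 15.48
ee_pos: [508.6, 52.9, 192.6]
ee_rot: [180.0, -0.2, 174.9]
force: [-6.3, 2.0, -0.5]
gripper_width: 0.5
gripper_force: 3.2
```

Request:
arm_command(
  motion=[
    {"offset": [0.015,0,0],"spin": 0},
    {"offset": [0.03,0,0],"spin": 0},
    {"offset": [0.02,0,-0.03],"spin": 0},
    {"offset": [0,0,-0.05],"spin": 0},
    {"offset": [0,0,0],"spin": 0},
  ],
)

```text
time_s: 16.1
ee_pos: [448.0, 58.6, 277.7]
ee_rot: [179.9, 0.8, 174.9]
force: [-0.2, -0.7, -0.4]
gripper_width: 0.7
gripper_force: 0.0
```

Request:
arm_command(
  motion=[
    {"offset": [0,0.05,-0.02],"spin": 0},
    {"offset": [0,0.05,0],"spin": 0},
    {"offset": [0,0.05,0],"spin": 0},
    {"offset": [0,0.05,0],"spin": 0},
    {"offset": [0,0,0],"spin": 0},
  ],
)

```text
time_s: 16.73
ee_pos: [463.2, 260.3, 291.9]
ee_rot: [180.0, 0.0, 175.1]
force: [0.4, -1.5, 0.0]
gripper_width: 0.4
gripper_force: 0.0
```

```bash
python3 -c "
from go import *
scan(); scan('top','t9')
im=cv2.imread('pics/t9.png')[160:320,180:400]; cv2.imwrite('pics/t9c.png',cv2.resize(im,None,fx=3.6,fy=3.6))"
```

```text
t 16.725 mixer-frame tcp [-54.3 168.6 291.9] rot [180.    0.  175.1] F [ 0.5 -1.5  0. ] w 0.4
scene ball [ 41.4 -30.9 194.4] 162 1.49
t 16.775 mixer-frame tcp [-54.4 166.8 292.1] rot [-180.     0.   175.1] F [ 0.7 -0.3  0.4] w 0.2
top ball [ 41.5 -32.2 193.9] 276 0.87
```

View pics/t9c.png

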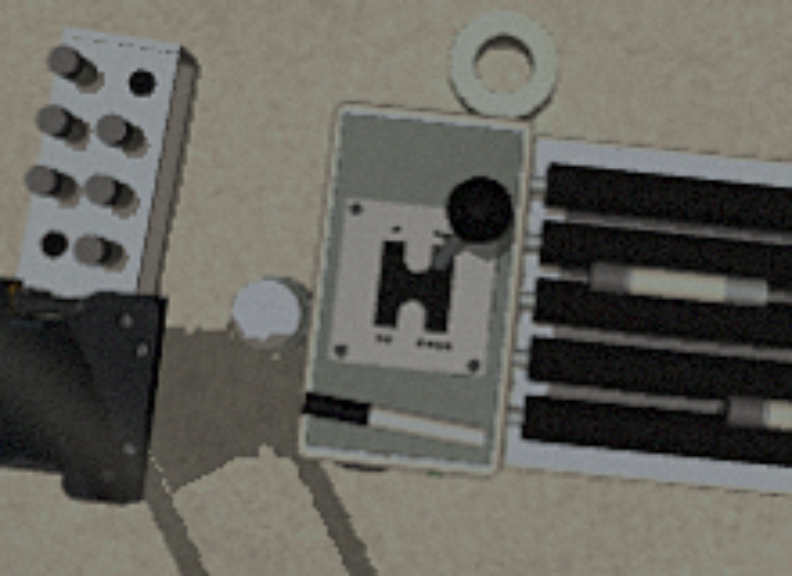

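The knob is home in the far-right slot at crop (480,210). The measured centre (41.5, -32, 194) matches the forward stop, and the bystanders have not moved.

```bash
python3 -c "
from workcell import env
print(env.job_done())"
```

```text
the job is handed in; nothing more can be done
None
```

The gear lever is fully home in the third slot and the job is handed in: the knob was only pushed from the side, with a measured force of about 7 N at most, and the final top view showed nothing else disturbed.

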